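# Park the tester rail behind its retaining post

### The job

Using only pushes with the fingertips, slide the long wooden tester rail along the bench into its plywood bay: angle its left end in behind the steel post first, then push its right end in, until the rail lies flat against the bay's back board along its whole length. Never lift or tip the rail, and leave the bottles and the jar where they stand.

Things in the scene. Friction and masses are not known exactly. Their poses are not given: they have to be found in the camera images.
- tester_rail: Loose beech bar 260 mm long, 44 mm wide, 36 mm high, about 0.35 kg (0.24 to 0.5), seven black vial caps along its top reach 50 mm above the bench. Origin: centre of its underside. Its y axis runs along its length (to the left end, which goes behind the post), x across it (to the far side, which meets the back board), z up.
- rail_left_end (a point): Centre of the rail's left end face, 130 mm along +y from the rail's origin, 18 mm above its underside.
- rail_right_end (a point): Centre of the rail's right end face, 130 mm along -y from the rail's origin, 18 mm above its underside.
- dock: Fixed three-sided plywood bay with no floor. Origin: on the bench, mid-length of the back board's inner face. x points into that board (away from the robot), y left along it. Back board 336 mm long; two cheeks 18 mm thick run from x = 0 to x = -60 mm, inner faces at y = +150 and -150 mm; boards 45 mm high. Parked, the rail's origin is at x = -22 mm, its y axis along the dock's y.
- post_base (a point): Foot of the fixed upright steel post, 24 mm in diameter, 55 mm high, before the left part of the bay's mouth: on the bench, on its axis, at x = -97, y = +95 mm in the dock's frame. 85 mm are free between post and back board; the opening from the post to the right cheek (233 mm) is shorter than the rail.
- bottle_a: Small amber bottle with a black cap, 33 mm in diameter, 78 mm high, loose, left of the post; leave alone. Origin: centre of its underside.
- bottle_b: The same kind of bottle, to the right of the bay, outside the right cheek; leave alone.
- bottle_c: Larger amber bottle, 48 mm in diameter, 115 mm high, behind the back board; leave alone. Origin: centre of its underside.
- jar: Low clear jar with a white lid, 60 mm in diameter, 45 mm high, behind the back board; leave alone. Origin: centre of its underside.

How it is judged:
On the way:
1. the rail's left end is in behind the post while its right end is still outside the bay (y of rail_left_end in the frame of dock above 0.09 m and x of rail_left_end in the frame of dock above -0.085 m and x of rail_right_end in the frame of dock below -0.05 m).
At the end, for the whole second after the job is handed in: The rail lies flat and still on the bench inside the bay, between the cheeks, with both ends within 10 mm of touching the back board (x of each of rail_left_end, rail_right_end in the frame of dock above -0.032 m and y of tester_rail in the frame of dock between -0.03 and 0.03 m and height (world z) of tester_rail below 0.005 m and angle between tester_rail's own z axis and vertical below 0.05 rad and linear speed of tester_rail below 0.01 m/s).
It fails at once if the rail is lifted off the bench or tipped (height (world z) of tester_rail above 0.012 m or angle between tester_rail's own z axis and vertical above 0.15 rad).
It fails at once if a bottle or the jar is moved more than 15 mm or tipped (distance of any of bottle_a, bottle_b, bottle_c, jar from where it was at the start of the episode above 0.015 m or angle between any of bottle_a, bottle_b, bottle_c, jar's own z axis and vertical above 0.3 rad).
It also fails if it takes over 61 s, if anything falls off the work surface, if the arm or the gripper's body presses on something with over 40 N, if the wrist force passes 120 N, or if a joint passes its speed limit or range.

### The arm

A 6-joint arm with a two-finger parallel gripper is mounted at the origin on the work surface. World frame = base frame: x ahead of the robot, y to its left, z up, the work surface at z = 0. Lengths are in m, angles in rad, forces in N, time in s.
With the tool pointing down it reaches from about 0.375 to 0.975 m from the base axis. Payload 3.8 kg.
Tool frame: the origin (TCP) lies midway between the tips of the shut fingers; the grasp point (between the pads) lies 19 mm behind it; x points along the fingers, y is the direction in which the jaws open and shut, and the axes are right-handed (so a half turn about x gives the same grasp; the last joint's range is limited). The gripper opens to 88 mm and grips with 3 to 60 N. Pads are 18 mm wide; open, the fingers measure 123 mm over their backs; the gripper's body (75 mm by 187 mm) begins 45 mm behind the grasp point.
Start: joints at [-1.283, 0.264, 1.604, -0, 1.274, -0.037], TCP at [0.215, -0.64, 0.239] pointing down, gripper open.
Joint ranges: [-2.63, 2.63], [-0.94, 2.18], [0.31, 2.57], [-1.31, 4.45], [0, 2.66], [-2.55, 2.55]. Speed limits (rad/s): [2.57, 2.57, 3.14, 3.14, 3.14, 3.14].

### API

Orientations are given as a rotation vector (axis times angle).
In Python, from cell import manip, inverse_kinematics, cams, order gives the robot as it stands. Calls block until the motion is done:
- manip.move_pose(position, orientation): joint-space move of the TCP to a pose.
- manip.move_linear(position, rate=0.15, rot=None): straight line of the TCP; rot=None keeps the orientation; rate is the mean speed in m/s.
- manip.set_joints(angles): joint-space move.
- manip.set_gripper(opening, force=None): finger opening in m; force is the grip in N (None keeps the last); returns when the fingers have stopped.
- manip.dwell(seconds).
- inverse_kinematics(position, orientation): joint angles nearest the present ones, or None.
- manip.state(): the state.
- cams.capture(name): name is "scene" or "top" or "wrist"; returns a dict with "image" (400x640x3 uint8, blue, green, red), "z_map" (400x640 float32, m along the optical axis (not along the pixel's ray), 0 where there is no reading), "intrinsics" (3x3 intrinsics, pixels), "position" and "orientation" of the camera in the world; the wrist camera has in their place "T_tool_cam" (4x4, takes a point from camera to tool coordinates, whose origin is the TCP and whose axes are the tool frame's). Camera axes: x right, y down, z forward; pixel columns grow to the right and rows downward; lengths in m; the calibration is good to about 2 mm. A picture is of the moment at which its call begins: read the wrist's pose just before it.
A pose or a line that the arm cannot do raises manip.IKError and nothing moves.
- order.close_job(): hands the job in, once; it reports no verdict.
The state is a dict: "clock": time; "joint_pos": joint angles; "joint_velocities": joint speeds; "tau": joint torques, N m; "tool_pos": TCP position; "tcp_rot": TCP orientation; "contact_force": force on the tool from outside, world axes, zero at the start; "moment": the same for the moment, N m; "gripper_width": finger opening in m.
Only numpy, scipy, OpenCV 4.12 (cv2) and the standard library are available. Lean on these libraries where they do the work, as an engineer would, in place of code of your own. Each camera call takes 0.05 s, during which the arm holds its last target. There are 200 camera calls.

## Working session

There is one attempt and no reset: what is moved stays moved. The work goes in short steps, each a Python script; the robot and the scene stay as the last script left them, time stands still between calls to the robot, and variables do not carry over. Pictures are saved under pics/ and viewed, about 8 in all and at most 12, crops included, and the job is handed in when it is done.

```bash
ls; mkdir -p pics; python3 - <<'E'
from cell import manip,cams
import cv2,numpy as np
for n in("top","scene"):
    c=cams.capture(n);cv2.imwrite(f"pics/{n}0.png",c["image"]);np.savez(f"{n}0.npz",**c)
    print(n,c["intrinsics"],c["position"],c["orientation"])
s=manip.state();print(s["clock"],s["tool_pos"],s["tcp_rot"])
E
```

```text
pics
top [[360.85625441   0.         317.92038914]
 [  0.         360.85625441 200.07299433]
 [  0.           0.           1.        ]] [0.56053265 0.04409229 0.9044317 ] [-2.23958376  2.17454272 -0.0613556 ]
scene [[384.71741256   0.         313.70330834]
 [  0.         384.71741256 202.08305513]
 [  0.           0.           1.        ]] [ 1.18758228 -0.29531372  0.56071407] [-1.9611434  -1.17030625  0.58716832]
0.1 [ 0.21519112 -0.63911033  0.23754077] [ 2.04625842  0.33734105 -2.04681343]
```

View pics/top0.png

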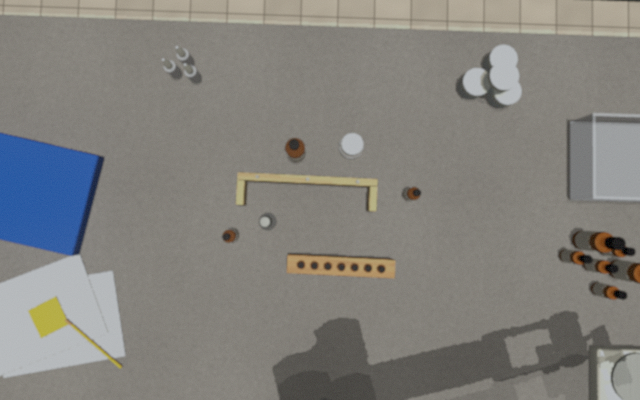

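View pics/scene0.png

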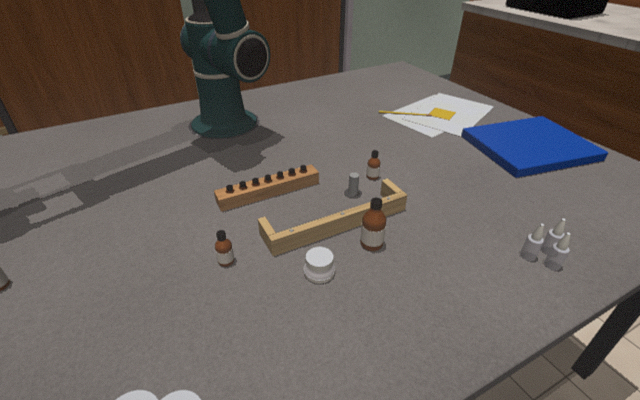

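The top view shows the rail centred near pixel (341,266). The dock's back board runs from (238,178) to (377,182), with its cheeks pointing down. The post is at (265,222), bottle_a at (229,236) and bottle_b at (413,193). The scene view shows the same layout.

```bash
cat > h.py <<'E'
import numpy as np,cv2
from scipy.spatial.transform import Rotation as R
def cast(c,px,z):
    px=np.atleast_2d(np.asarray(px,float)); K=c["intrinsics"]
    d=np.c_[px,np.ones(len(px))]@np.linalg.inv(K).T@R.from_rotvec(c["orientation"]).as_matrix().T
    p=np.asarray(c["position"]); return p+d*((z-p[2])/d[:,2])[:,None]
def biggest(m):
    cs,_=cv2.findContours(m.astype(np.uint8),cv2.RETR_EXTERNAL,cv2.CHAIN_APPROX_NONE)
    return max(cs,key=cv2.contourArea)
def rail(c,roi=(200,420,130,330)):
    """rail origin xy and yaw (of its y axis rel. to world y) from the top view"""
    hsv=cv2.cvtColor(c["image"],cv2.COLOR_BGR2HSV); h,s,v=cv2.split(hsv)
    m=(h>=7)&(h<=15)&(s>95)&(v>110); k=np.zeros_like(m);k[roi[2]:roi[3],roi[0]:roi[1]]=1
    m=cv2.morphologyEx((m&k).astype(np.uint8),cv2.MORPH_CLOSE,np.ones((5,5)))
    w=cast(c,biggest(m)[:,0,:],.036)[:,:2].astype(np.float32)
    (cx,cy),sz,a=cv2.minAreaRect(w); b=cv2.boxPoints(((cx,cy),sz,a))
    e=[b[1]-b[0],b[2]-b[1]]; u=max(e,key=np.linalg.norm); u=u*np.sign(u[1])
    return np.array([cx,cy]),np.arctan2(-u[0],u[1]),sorted(sz)
E
python3 - <<'E'
from h import *
c=dict(np.load("top0.npz"));im=c["image"];hsv=cv2.cvtColor(im,cv2.COLOR_BGR2HSV)
for p in[(341,258),(295,275),(300,180),(241,195),(373,200),(265,221),(229,236),(320,230)]:print(p,hsv[p[1],p[0]])
print(rail(c))
for n,p,z in[("post",(265,221),.055),("a",(229,236),.07),("b",(413,193),.07),("c",(295,147),.11),("jar",(352,144),.045),("bL",(238,173),.045),("bR",(377,179),.045)]:print(n,cast(c,p,z)[0].round(4))
x0,y0=220,130;cv2.imwrite("pics/crop0.png",cv2.resize(im[y0:290,x0:440],None,fx=3.6,fy=3.6,interpolation=cv2.INTER_CUBIC))
E
```

```text
(341, 258) [ 19 105 168]
(295, 275) [ 23  16 131]
(300, 180) [ 23  77 181]
(241, 195) [ 26  69 180]
(373, 200) [ 28  69 182]
(265, 221) [ 39  10 178]
(229, 236) [15 57 54]
(320, 230) [ 19  21 135]
(array([0.44093204, 0.00372245]), np.float32(-1.5431297), [0.014363277703523636, 0.016636962071061134])
post [0.5432 0.1553 0.055 ]
a [0.5067 0.2346 0.07  ]
b [ 0.6184 -0.1877  0.07  ]
c [0.7098 0.0876 0.11  ]
jar [ 0.7336 -0.0454  0.045 ]
bL [0.6553 0.2248 0.045 ]
bR [ 0.6511 -0.1075  0.045 ]
```

View pics/crop0.png

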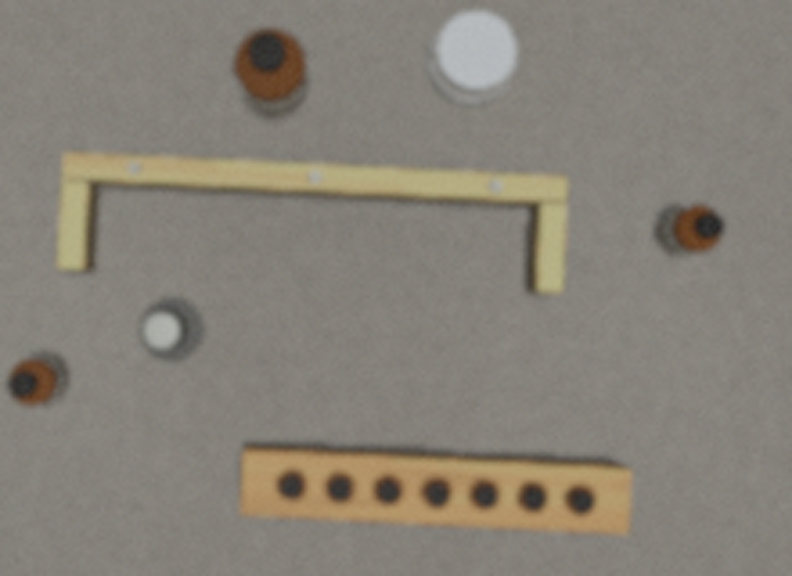

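```bash
sed -i 's/^    m=(h>=7).*; k=np/    hsv=cv2.GaussianBlur(hsv,(3,3),0); h,s,v=cv2.split(hsv); m=(h>=8)\&(h<=SH)\&(s>SS)\&(v>110); k=np/; s/^def rail/SH,SS=21,80\ndef rail/' h.py
python3 - <<'E'
from h import *
import h as H
c=dict(np.load("top0.npz"));im=c["image"];hsv=cv2.GaussianBlur(cv2.cvtColor(im,cv2.COLOR_BGR2HSV),(3,3),0)
for nm,sl in[("rail",np.s_[257:274,292:392]),("back",np.s_[176:181,242:374]),("cheek",np.s_[186:202,238:244])]:
    print(nm,np.percentile(hsv[sl].reshape(-1,3),[5,50,95],axis=0).tolist())
for s in(60,75,90):
    H.SS=s;o,y,sz=rail(c,roi=(200,420,235,330));print(s,o,y,sz)
h,s,v=cv2.split(hsv)
m=(s>45)&(v>120);m[:, :225]=0;m[:,395:]=0;m[:160]=0;m[212:]=0
b=biggest(m)[:,0,:];w=cast(c,b,.045)[:,:2]
r=cv2.minAreaRect(w.astype(np.float32));print("dock rect",r,cv2.boxPoints(r).round(4).tolist())
# inner edge from crop pixels
q=lambda x,y:cast(c,[220+(x+.5)/3.6-.5,130+(y+.5)/3.6-.5],.045)[0,:2]
L,Rr=q(92,183),q(536,203)
print("inner corners",L,Rr,np.linalg.norm(L-Rr))
for x,y,z in[(162,330,.055)]:
    print("post",cast(c,[220+(x+.5)/3.6-.5,130+(y+.5)/3.6-.5],z))
E
```

```text
rail [[13.0, 50.0, 70.0], [17.0, 106.0, 169.0], [20.0, 116.0, 180.0]]
back [[21.0, 32.0, 138.0], [23.0, 73.0, 176.0], [25.0, 82.0, 181.0]]
cheek [[24.0, 67.0, 142.75], [26.0, 69.0, 180.0], [27.0, 81.0, 181.0]]
60 [ 0.44135019 -0.02649856] -0.022806736 [0.047498919069767, 0.260446697473526]
75 [ 0.44161126 -0.02638385] -0.020437306 [0.04606261104345322, 0.258262038230896]
90 [ 0.44165799 -0.02644154] -0.024073727 [0.04333674907684326, 0.25552982091903687]
dock rect ((0.6166621446609497, 0.060083597898483276), (0.3373351991176605, 0.08018968254327774), 89.00263977050781) [[0.5735999941825867, -0.10790000110864639], [0.6538000106811523, -0.10930000245571136], [0.6596999764442444, 0.2280000001192093], [0.5795000195503235, 0.22939999401569366]]
inner corners [0.6379569  0.20706603] [ 0.63362642 -0.08755588] 0.29465373323105165
post [[0.54244327 0.15611794 0.055     ]]
```

```bash
cat >> h.py <<'E'
D0=np.array([.637,.0598]);DY=-.0165
M=np.array([[np.cos(DY),-np.sin(DY)],[np.sin(DY),np.cos(DY)]])
def d2w(p,z): return np.r_[D0+M@np.asarray(p),z]
def w2d(p): return M.T@(np.asarray(p)-D0)
def rot(th,flip=1):
    """tool down, jaws along the rail axis when its left end leads by th (dock frame)"""
    y=np.r_[M@[np.sin(th),np.cos(th)],0]*flip; x=np.array([0,0,-1.])
    return R.from_matrix(np.c_[x,y,np.cross(x,y)]).as_rotvec()
def n(th):return np.array([np.cos(th),-np.sin(th)])
def a(th):return np.array([np.sin(th),np.cos(th)])
def seen(c,**k):
    o,y,sz=rail(c,**k);o=w2d(o);th=DY-y;u=a(th)
    print("rail dock",o.round(4),"th",round(float(th),4),"L",(o+.13*u).round(4),"R",(o-.13*u).round(4),"size",np.round(sz,3));return o,th
E
python3 - <<'E'
from h import *
from cell import manip,inverse_kinematics as ik
c=dict(np.load("top0.npz"));seen(c,roi=(200,420,235,330))
s=manip.state();print(R.from_rotvec(s["tcp_rot"]).as_matrix().round(2).tolist())
for th,A,Ns in[(.3,-.113,(-.235,-.230,-.101))]:
  for N in Ns:
    for f in(1,-1):
      for z in(.15,.015):
        p=d2w(N*n(th)+A*a(th),z);q=ik(p,rot(th,f));print(N,f,z,p.round(3),None if q is None else np.round(q,2))
# axial push pose: jaws across the rail -> th+pi/2
for t in(.17,.02):
  p=d2w(np.array([-.0714,.0058])-(.13+t)*a(.3),.018)
  for f in(1,-1):
    q=ik(p,rot(.3+np.pi/2,f));print("ax",f,p.round(3),None if q is None else np.round(q,2))
E
```

```text
rail dock [-0.1942 -0.0894] th 0.0033 L [-0.1937  0.0406] R [-0.1946 -0.2194] size [0.045 0.258]
[[-0.0, 0.32, -0.95], [0.0, -0.95, -0.32], [-1.0, -0.0, -0.0]]
-0.235 1 0.15 [0.379 0.026 0.15 ] [ 0.   -0.25  2.29  0.    1.1  -1.25]
-0.235 1 0.015 [0.379 0.026 0.015] [ 0.   -0.03  2.4  -0.    0.77 -1.25]
-0.235 -1 0.15 [0.379 0.026 0.15 ] [ 0.   -0.25  2.29 -0.    1.1   1.89]
-0.235 -1 0.015 [0.379 0.026 0.015] [ 0.   -0.03  2.4  -0.    0.77  1.89]
-0.23 1 0.15 [0.383 0.024 0.15 ] [-0.   -0.24  2.28  0.    1.1  -1.26]
-0.23 1 0.015 [0.383 0.024 0.015] [-0.   -0.02  2.39 -0.    0.77 -1.26]
-0.23 -1 0.15 [0.383 0.024 0.15 ] [-0.   -0.24  2.28 -0.    1.1   1.88]
-0.23 -1 0.015 [0.383 0.024 0.015] [-0.   -0.02  2.39 -0.    0.77  1.88]
-0.101 1 0.15 [ 0.506 -0.016  0.15 ] [-0.08  0.02  2.05 -0.    1.07 -1.34]
-0.101 1 0.015 [ 0.506 -0.016  0.015] [-0.08  0.2   2.15 -0.    0.79 -1.34]
-0.101 -1 0.15 [ 0.506 -0.016  0.15 ] [-0.08  0.02  2.05 -0.    1.07  1.81]
-0.101 -1 0.015 [ 0.506 -0.016  0.015] [-0.08  0.2   2.15 -0.    0.79  1.81]
ax 1 [ 0.472 -0.218  0.018] [-0.48  0.22  2.11 -0.    0.81 -0.16]
ax -1 [ 0.472 -0.218  0.018] None
ax 1 [ 0.519 -0.076  0.018] [-0.19  0.23  2.11 -0.    0.81  0.12]
ax -1 [ 0.519 -0.076  0.018] None
```

```bash
python3 - <<'E'
from h import *
from cell import manip,cams
th=.3;A=-.113;r=rot(th);P=lambda N,z:d2w(N*n(th)+A*a(th),z)
T=lambda s:print(s,round(manip.state()["clock"],2),np.round(manip.state()["contact_force"],1))
manip.set_gripper(.088)
manip.move_pose(P(-.235,.12),r);T("above")
manip.move_linear(P(-.235,.015),.12);T("down")
for N in(-.19,-.15,-.104): manip.move_linear(P(N,.015),.08);T(N)
manip.move_linear(P(-.115,.015),.1);manip.move_linear(P(-.115,.12),.2)
manip.set_gripper(.02)
manip.move_pose(d2w([-.2,-.32],.15),rot(th+np.pi/2));T("away")
c=cams.capture("top");np.savez("top1.npz",**c);cv2.imwrite("pics/top1.png",c["image"][100:340,160:480]);seen(c,roi=(200,420,190,330))
E
```

```text
above 2.78 [-0.5 -0.1  0.1]
down 3.81 [0.2 0.3 1.1]
-0.19 4.53 [-0.1 -0.4  0.5]
-0.15 5.17 [ 0.1 -0.5 -0. ]
-0.104 5.9 [ 0.4 -0.4  0.1]
away 8.92 [-0.7 -0.3  0.1]
rail dock [-0.112  -0.1217] th 0.2978 L [-0.0738  0.0026] R [-0.1501 -0.2459] size [0.044 0.259]
```

View pics/top1.png

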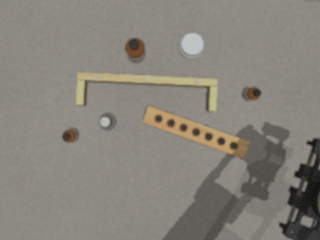

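The rail is now tilted by 0.298 rad and lies on the planned insertion line. Its left end is near crop pixel (148,115), to the right of the post at (106,121). Next I push it along its axis.

```bash
python3 - <<'E'
from h import *
from cell import manip,cams
th=.298;r=rot(th+np.pi/2);P=lambda A,z:d2w(-.071*n(th)+A*a(th),z)
T=lambda s:print(s,round(manip.state()["clock"],2),np.round(manip.state()["contact_force"],1))
manip.move_pose(P(-.33,.12),r)
manip.move_linear(P(-.33,.018),.12);T("down")
for A in(-.25,-.205):manip.move_linear(P(A,.018),.08);T(A)
manip.move_linear(P(-.23,.018),.15);manip.move_linear(P(-.33,.13),.25);T("away")
c=cams.capture("top");cv2.imwrite("pics/top2.png",c["image"][100:340,160:480]);seen(c,roi=(200,420,180,330))
E
```

```text
down 10.29 [ 0.1  1.2 -0.6]
-0.25 11.44 [ 0.9 -0.5  0.1]
-0.205 12.15 [ 0.3 -0.1  0.4]
away 13.22 [-0.9 -0.   0.1]
rail dock [-0.0869 -0.0404] th 0.2971 L [-0.0488  0.0839] R [-0.1249 -0.1647] size [0.042 0.257]
```

View pics/top2.png

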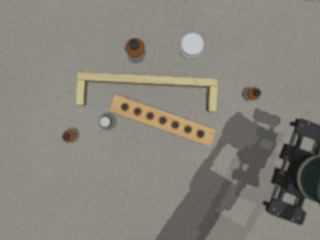

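The left end, near crop pixel (113,102), is passing behind the post with clearance, and the tilt is unchanged. I'll finish the axial push.

```bash
python3 - <<'E'
from h import *
from cell import manip,cams
th=.298;r=rot(th+np.pi/2);P=lambda A,z:d2w(-.071*n(th)+A*a(th),z)
T=lambda s:print(s,round(manip.state()["clock"],2),np.round(manip.state()["contact_force"],1))
manip.move_linear(P(-.23,.018),.2)
manip.move_linear(P(-.157,.018),.07);T("pushed")
manip.move_linear(P(-.18,.018),.15);manip.move_linear(P(-.30,.13),.25);T("away")
c=cams.capture("top");cv2.imwrite("pics/top3.png",c["image"][100:340,160:480]);seen(c,roi=(200,420,180,330))
E
```

```text
pushed 15.36 [ 0.1 -0.9  0. ]
away 16.47 [-0.3  0.1 -0.6]
rail dock [-0.0734  0.004 ] th 0.2971 L [-0.0353  0.1283] R [-0.1114 -0.1203] size [0.042 0.257]
```

View pics/top3.png

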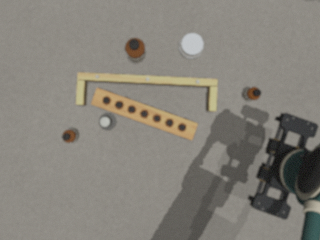

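The milestone pose is reached: left end at dock (-0.035, 0.128), behind the post, and right end at x = -0.111, outside the bay. Now I push the right end in.

```bash
python3 - <<'E'
from h import *
from cell import manip,cams
r=rot(0);P=lambda x,z:d2w([x,-.06],z)
T=lambda s:print(s,round(manip.state()["clock"],2),np.round(manip.state()["contact_force"],1))
manip.set_gripper(.088)
manip.move_pose(P(-.175,.12),r);manip.move_linear(P(-.175,.015),.12);T("down")
for x in(-.12,-.09,-.07):
    manip.move_linear(P(x,.015),.06);T(x)
manip.move_linear(P(-.1,.015),.15);manip.move_linear(P(-.12,.12),.25)
manip.move_pose(d2w([-.2,-.32],.15),r);T("away")
c=cams.capture("top");cv2.imwrite("pics/top4.png",c["image"][100:340,160:480]);seen(c,roi=(246,367,182,330))
E
```

```text
down 19.94 [-0.  -1.1  0.1]
-0.12 21.01 [0.5 0.  1.2]
-0.09 21.66 [0.4 0.  0.8]
-0.07 22.14 [ 0.3 -0.8 -0.2]
away 24.12 [ 0.1  1.  -0.8]
rail dock [-0.039   0.0162] th -0.031 L [-0.043   0.1462] R [-0.0349 -0.1137] size [0.043 0.258]
```

View pics/top4.png

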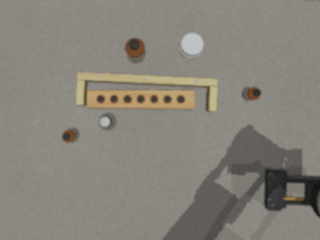

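The rail is in the bay, from crop pixel (87,98) to (194,100), with a small gap left to the back board. The left end is still about 18 mm further from the board than it should be, so I finish with a square push, drifting slightly right and stopping on force.

```bash
python3 - <<'E'
from h import *
from cell import manip,cams
r=rot(0);P=lambda x,y,z:d2w([x,y],z)
T=lambda s:print(s,round(manip.state()["clock"],2),np.round(manip.state()["contact_force"],1),w2d(manip.state()["tool_pos"][:2]).round(4))
manip.move_pose(P(-.088,.005,.14),r);manip.move_linear(P(-.088,.005,.015),.12);T("down")
manip.move_linear(P(-.06,-.002,.015),.05);T("a")
x=-.06
while x<-.046:
    x+=.0015;manip.move_linear(P(x,-.002-(x+.06)*.3,.015),.03);f=manip.state()["contact_force"];T(round(x,4))
    if np.hypot(f[0],f[1])>12:break
manip.move_linear(P(-.085,.0,.015),.15);manip.move_linear(P(-.09,.0,.13),.25)
manip.move_pose(d2w([-.2,-.32],.15),r);T("away")
c=cams.capture("top");im=c["image"];cv2.imwrite("pics/top5.png",cv2.resize(im[130:290,220:440],None,fx=3.6,fy=3.6,interpolation=cv2.INTER_CUBIC));seen(c,roi=(246,367,182,330))
E
```

```text
down 26.67 [ 0.3  0.1 -0.2] [-0.0872  0.005 ]
a 27.39 [-0.1 -0.5  0.3] [-0.0596 -0.0022]
-0.0585 27.64 [-0.8  1.1 -0.2] [-0.0586 -0.0025]
-0.057 27.89 [-2.9  0.6  0.1] [-0.0575 -0.0029]
-0.0555 28.14 [-0.9  0.5 -0.3] [-0.0555 -0.0034]
-0.054 28.39 [-1.3  0.2 -0.1] [-0.0537 -0.0039]
-0.0525 28.64 [-0.  -0.2 -1.2] [-0.0522 -0.0043]
-0.051 28.89 [-5.5  2.3  3.2] [-0.052  -0.0044]
-0.0495 29.14 [-7.4  3.5  5.4] [-0.0519 -0.0046]
-0.048 29.39 [-11.2   4.4   7.8] [-0.0519 -0.0048]
away 31.68 [-0.3 -0.4  1.2] [-0.1999 -0.3192]
rail dock [-0.02    0.0082] th 0.0026 L [-0.0197  0.1382] R [-0.0203 -0.1218] size [0.047 0.258]
```

View pics/top5.png

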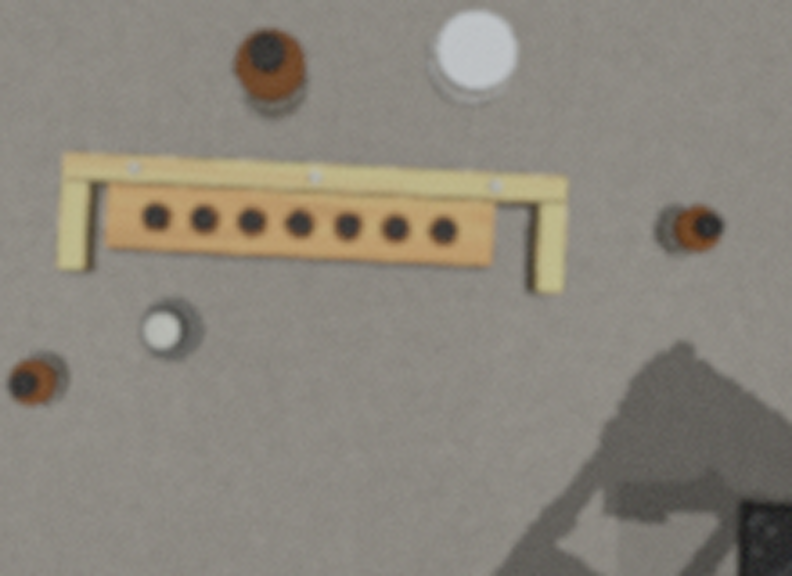

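The rail, from crop (107,185) to (494,265), lies flush along the back board with no gap. The bottles and jar are at the same pixels as in the first crop.

```bash
python3 -c "
from cell import manip,order
order.close_job();print(manip.state()['clock'])"
```

```text
the job is handed in; nothing more can be done
the job is handed in; nothing more can be done
```

The rail is parked flat against the back board, and I handed the job in at about 32 s of the 61 s allowed.

**What I did:**
- I pushed the rail with the open jaws set at an angle, which tilted it 0.30 rad with its left end leading.
- I pushed it along its length from the right end face. This put the left end behind the post, at dock (-0.035, 0.128), while the right end was still outside at x = -0.111.
- I swung the right end in, then finished with a square push until the rail met the board, at about 12 N.

**Last checks, from the top camera:**

| Check | Measured | Limit |
|---|---|---|
| Left end, dock x | about -0.020 m | above -0.032 m |
| Right end, dock x | about -0.020 m | above -0.032 m |
| Rail, dock y | +0.008 m | within ±0.03 m |
| Angle to the dock | 0.003 rad | none set |

- **Camera offset:** the ends read 2 mm closer to the board than is physically possible (-0.022 m when touching). That is within the camera calibration error.
- **Bottles and jar:** they look unmoved in the last picture, compared by eye with the first.
- **Not measured:** I did not measure the rail's height or tip directly. The top view shows nothing unusual there.
- **Failures:** none of the checks failed.

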